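# Tare the kitchen scale and point out the next ingredient

## Task

Show the cook the next weighing step: first press the larger of the scale's two round keys (tare) fully down and let it up again. Then point with the fingertips at the short, wide jar, just above the knob of its lid, and stay there for about two seconds, and after that point just above the middle of the mixing bowl on the scale for about two seconds. Only the tare key is to be pressed: leave the small key alone, do not touch or move any jar, the bowl or anything else that stands about, and do not point at another jar.

Things in the scene. Friction and masses are not known exactly. Their poses are not given: they have to be found in the camera images.
- scale: Flat white kitchen scale, 250 (its x) x 190 (its y) x 20 mm high, fixed to the worktop, with a steel weighing plate 160 x 176 mm whose top is at 26 mm and whose centre is 40 mm along the scale's +x. Origin: centre of its underside; -x is its front strip, with a dark display in the middle and one round grey key at each end of the strip.
- tare (a joint): Travel of the large (tare) key, m: 0 up, 0.005 fully down; a spring that takes about 4 N fully down and brings it up again.
- unit (a joint): Travel of the small key, m: 0 up, 0.005 fully down, about 4 N.
- bowl: Round steel mixing bowl, 150 mm across at the rim and 65 mm high, standing loose on the scale's plate (its rim 91 mm above the worktop). Origin: centre of its underside.
- bowl_rim (a point): Centre of the bowl's mouth, at rim height, 65 mm above the bowl's origin; z up.
- board: Wooden board, 250 (its x) x 270 (its y) x 14 mm, fixed to the worktop; the four jars stand on it in two rows of two, about 130 and 144 mm apart, in any order. Origin: centre of its underside.
- jar_wide: White ceramic storage jar, 90 mm across and 60 mm high, with a flat wooden lid (10 mm) and on it a wooden knob 22 mm across and 15 mm high, 85 mm high over all; the short, wide one, the widest of the four. Origin: centre of its underside, z up; stands loose on the board, whose top is 14 mm above the worktop.
- jar_wide_top (a point): Top centre of the wide jar's lid knob, 85 mm above the jar's origin; z up.
- jar_small: White ceramic storage jar, 60 mm across and 60 mm high, with a flat wooden lid (10 mm) and on it a wooden knob 22 mm across and 15 mm high, 85 mm high over all; the short, narrow one. Origin: centre of its underside, z up; stands loose on the board, whose top is 14 mm above the worktop.
- jar_small_top (a point): Top centre of the short narrow jar's knob, 85 mm above its origin.
- jar_medium: White ceramic storage jar, 74 mm across and 100 mm high, with a flat wooden lid (10 mm) and on it a wooden knob 22 mm across and 15 mm high, 125 mm high over all; the middle-sized one. Origin: centre of its underside, z up; stands loose on the board, whose top is 14 mm above the worktop.
- jar_medium_top (a point): Top centre of the medium jar's knob, 125 mm above its origin.
- jar_tall: White ceramic storage jar, 66 mm across and 135 mm high, with a flat wooden lid (10 mm) and on it a wooden knob 22 mm across and 15 mm high, 160 mm high over all; the tall one. Origin: centre of its underside, z up; stands loose on the board, whose top is 14 mm above the worktop.
- jar_tall_top (a point): Top centre of the tall jar's knob, 160 mm above its origin.
- mug: Blue ceramic mug, 80 mm across, 95 mm high, loose, beyond the work; handle on its +y. Origin: centre of its underside.
- mill: Dark wooden pepper mill, 52 mm across, 140 mm high, loose, beyond the work. Origin: centre of its underside.
- spoon: Wooden spoon, 238 mm long and 10 mm thick, lying loose between the scale and the board, along its own x. Origin: underside of the handle's middle, the round head (40 mm across) is on +x.
- tare_top (a point): Centre of the top of the large round grey key (30 mm across), the tare key; it stands at one end of the scale's front strip, left or right, 95 mm from the scale's centre towards its front and 60 mm to the side. Moves down with the key, at most 5 mm; up, it is 41 mm above the worktop. The key stands 9 mm proud of a grey round housing 46 mm across.
- unit_top (a point): Centre of the top of the small round grey key (16 mm across), the unit key, at the other end of the strip, 120 mm from the tare key; up, it is 41 mm above the worktop. To be left alone.
Mind the look-alikes: they are no part of the job. Leave any red look-alike of the mug alone. Leave any green look-alike of the jar_tall alone.

How it is judged:
By the outcome, as a careful person would: the job done as asked, in the order asked, and still so for the second after the job is handed in, with the robot touching nothing.
It also fails if it takes over 56 s, if anything falls off the work surface, if the arm or the gripper's body presses on something with over 40 N, if the wrist force passes 120 N, or if a joint passes its speed limit or range.

## Robot

A 6-joint arm with a two-finger parallel gripper is mounted at the origin on the work surface. World frame = base frame: x ahead of the robot, y to its left, z up, the work surface at z = 0. Lengths are in mm, angles in rad, forces in N, time in s.
With the tool pointing down it reaches from about 275 to 825 mm from the base axis. Payload 5.2 kg.
Tool frame: the origin (TCP) lies between the finger pads, 19 mm behind the fingertips; this is the grasp point; z points along the fingers, y is the line along which they close (so a half turn about z gives the same grasp; the last joint's range is limited). The gripper opens to 93 mm and grips with 3 to 60 N. Pads are 15 mm wide; open, the fingers measure 128 mm over their backs; the gripper's body (75 mm by 188 mm) begins 65 mm behind the grasp point.
Start: joints at [-1.362, 0.259, 1.535, -0, 1.348, -0.203], TCP at [220.163, -504.017, 237.453] pointing down, gripper open.
Joint ranges: [-3.14, 3.14], [-0.91, 2.08], [0.19, 2.58], [-1.22, 4.36], [0.22, 2.71], [-3.12, 3.12]. Speed limits (rad/s): [2.57, 2.57, 3.14, 3.14, 3.14, 3.14].

## Interface

Orientations are given as [roll, pitch, yaw] about the fixed x, y, z axes, in that order (R = Rz(yaw) Ry(pitch) Rx(roll)).
In Python, from bench import robot gives the robot as it stands. The module is installed in compiled form; this text tells all that it offers. Calls block until the motion is done:
- robot.move_ptp(position, orientation): joint-space move of the TCP to a pose.
- robot.move_linear(position, ori=None, speed=150, f_stop=None): straight line of the TCP; ori=None keeps the orientation; speed is the mean speed in mm/s. With f_stop (N) it stops when the force on the tool has changed by that much, and returns True; else False.
- robot.move_j(angles): joint-space move.
- robot.move_gripper(opening): opening from 0.0 (shut) to 1.0 (fully open); the grip force is fixed at half the most; returns when the fingers have stopped.
- robot.sleep(seconds).
- robot.inverse_kinematics(position, orientation): joint angles nearest the present ones, or None.
- robot.get_image(name): name is "scene" or "top"; returns a dict with "img" (400x640x3 uint8, blue, green, red), "fovy" (degrees; the focal length in pixels is half the picture's height over the tangent of half this angle, whatever the lens; pixels are square), "cx", "cy" (the principal point, pixels), "eye" and "orientation" of the camera in the world. Camera axes: x right, y down, z forward; pixel columns grow to the right and rows downward; lengths in mm; the calibration is good to about 2 mm. A picture is of the moment at which its call begins. There is no depth.
A pose or a line that the arm cannot do raises robot.MotionError and nothing moves.
- robot.hand_in(): hands the job in; it is judged then, once.
Readings, each from a call of its own:
- robot.current_t(): time.
- robot.current_qpos(): joint angles.
- robot.current_joint_vel(): joint speeds.
- robot.current_joint_efforts(): joint torques, N m.
- robot.current_tcp_pos(): TCP position.
- robot.current_eef_rot(): TCP orientation.
- robot.current_contact_force(): force on the tool from outside, world axes, zero at the start.
- robot.current_ft_torque(): the same for the moment, N m.
- robot.current_gripper_width(): opening from 0.0 (shut) to 1.0 (fully open).
- robot.current_finger_force(): force on a finger pad.
Only numpy, scipy, OpenCV 4.12 (cv2) and the standard library are available. Lean on these libraries where they do the work, as an engineer would, in place of code of your own. Each camera call takes 0.05 s, during which the arm holds its last target. There are 200 camera calls.

## Working session

There is one attempt and no reset: what is moved stays moved. The work goes in short steps, each a Python script; the robot and the scene stay as the last script left them, time stands still between calls to the robot, and variables do not carry over. Pictures are saved under pics/ and viewed, at most 10 in all, crops included, and the job is handed in when it is done.

```bash
mkdir -p pics; python3 - <<'E'
from bench import robot
import cv2
for n in ("top","scene"):
    d=robot.get_image(n); cv2.imwrite(f"pics/{n}0.png",d["img"])
    print(n,d["fovy"],d["cx"],d["cy"],d["eye"],d["orientation"])
print(robot.current_t(),robot.current_eef_rot())
E
```

```text
top 48.14664037562818 320.28146554247985 199.90467121960359 [ 4.55488077e+02 -4.30236263e-01  1.11583063e+03] [-2.96409939 -0.00833036 -1.58484744]
scene 46.67237869468461 320.1021859799429 201.90383941608704 [1338.13554234  -60.07975339 1103.93095118] [-2.50630065e+00  1.80224725e-03  1.51321354e+00]
0.1 [-3.14004368e+00 -3.30554594e-04  4.11775065e-01]
```

View pics/top0.png

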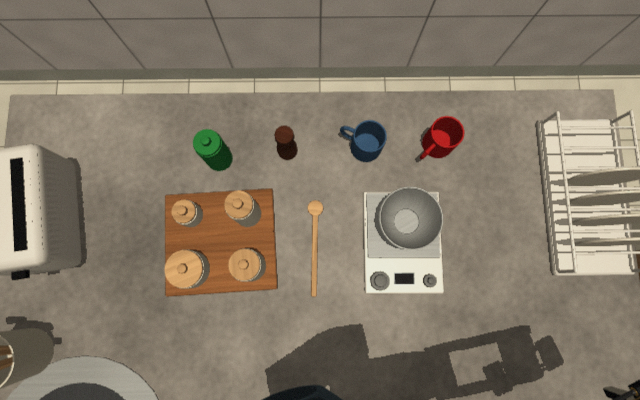

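View pics/scene0.png

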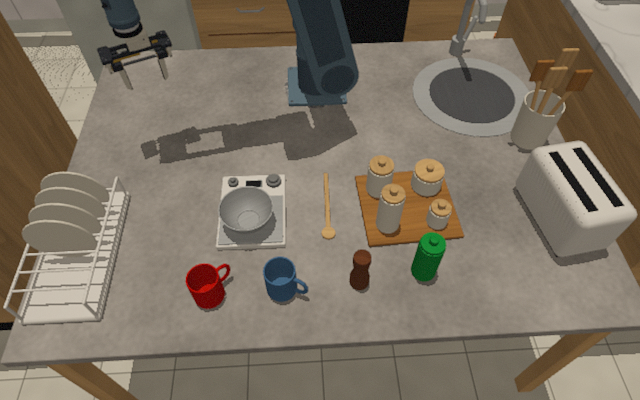

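The top view shows the tare key (larger) at about (380,281) and the unit key at (430,281). The bowl is at about (410,218). The wide jar is at about (185,268), and the scene view confirms it is the short, wide one, at about (428,172). I'll zoom in for exact pixels.

```bash
python3 - <<'E'
import cv2, numpy as np
t=cv2.imread("pics/top0.png"); s=cv2.imread("pics/scene0.png")
z=lambda im,x,y,w,h,k:cv2.resize(im[y:y+h,x:x+w],None,fx=k,fy=k,interpolation=cv2.INTER_CUBIC)
a=z(t,160,240,65,50,6); b=z(t,360,180,90,120,5)[:600]
c=z(s,405,150,50,50,6)
o=np.zeros((600,850,3),np.uint8); o[:300,:390]=a; o[300:600,:300]=c; o[:600,395:845]=b
cv2.imwrite("pics/z.png",o[:,:800])
E
```

```text
(no output)
```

View pics/z.png

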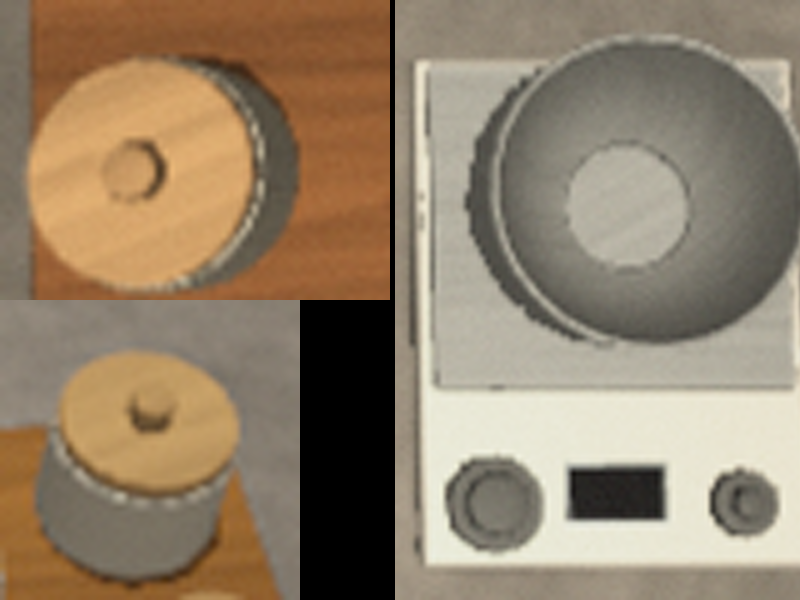

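The zoom gives knob top ≈ (181.8,268.3) in the top view and (430.3,166.2) in the scene view. Tare top ≈ (380.6,280), unit top ≈ (430.2,279.8), and the rim centre ≈ (410.6,218) with a radius of 31 px. Next I convert these to positions and cross-check between the two cameras.

```bash
cat >geo.py <<'E'
import numpy as np
from scipy.spatial.transform import Rotation as R
def ray(d,u,v):
    f=200/np.tan(np.radians(d["fovy"]/2))
    return R.from_euler("xyz",d["orientation"]).as_matrix()@np.array([(u-d["cx"])/f,(v-d["cy"])/f,1])
def at_z(d,u,v,z):
    r=ray(d,u,v); e=np.array(d["eye"]); return e+r*(z-e[2])/r[2]
def project(d,p):
    c=R.from_euler("xyz",d["orientation"]).as_matrix().T@(np.array(p)-d["eye"])
    f=200/np.tan(np.radians(d["fovy"]/2)); return d["cx"]+f*c[0]/c[2],d["cy"]+f*c[1]/c[2]
E
python3 - <<'E'
from geo import *; from bench import robot; import cv2
np.set_printoptions(precision=1,suppress=True)
t=robot.get_image("top"); s=robot.get_image("scene")
pts=dict(knob=at_z(t,181.8,268.3,99),tare=at_z(t,380.6,280,41),unit=at_z(t,430.2,279.8,41),rim=at_z(t,410.6,218,91),
 floor=at_z(t,(627-395)/5+360,204/5+180,29))
im=cv2.resize(s["img"],None,fx=4,fy=4,interpolation=cv2.INTER_CUBIC)
for k,p in pts.items():
    u=project(s,p); print(k,p,np.array(u))
    cv2.drawMarker(im,(int(4*u[0]+2),int(4*u[1]+2)),(0,0,255),0,10,1)
a=np.arange(0,6.3,.2); 
for x in a:
    u=project(s,pts["rim"]+75*np.array([np.cos(x),np.sin(x),0])); cv2.circle(im,(int(4*u[0]+2),int(4*u[1]+2)),2,(0,255,0),-1)
cv2.imwrite("pics/m.png",np.hstack([im[660:1000,840:1180],im[560:900,1580:1860]]))
print("knob scene",at_z(s,430.3,166.2,99))
E
```

```text
knob [486. 301.  99.] [429.6 165. ]
tare [ 453.8 -152.1   41. ] [272.7 176.5]
unit [ 452.7 -269.7   41. ] [232.9 178. ]
rim [ 594.  -219.9   91. ] [245.8 205.9]
floor [ 595.6 -222.5   29. ] [247.7 219.4]
knob scene [490.5 302.   99. ]
```

View pics/m.png

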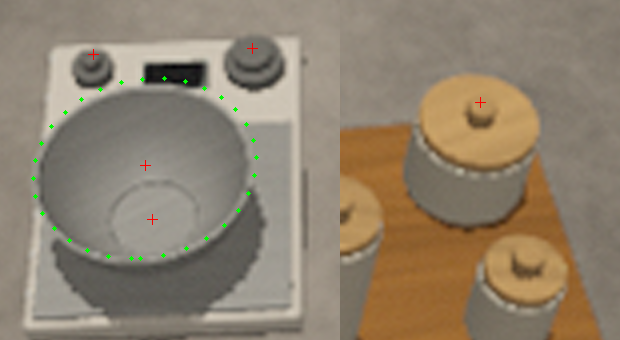

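The markers agree to within about 1 px, with a 2–4 mm x offset between cameras, so I average: knob (488,301.5), tare (455.5,-152), rim (595.5,-221). Now I press the tare key.

```bash
python3 - <<'E'
from bench import robot; import numpy as np, cv2
np.set_printoptions(precision=2,suppress=True)
o=[np.pi,0,np.pi/2]; x,y=455.5,-152; T=19
robot.move_gripper(0.0)
robot.move_ptp([x,y,200],o); robot.move_linear([x,y,52+T],speed=120); robot.sleep(.3)
print(robot.current_t(),robot.current_contact_force(),robot.current_tcp_pos(),robot.current_gripper_width())
d=robot.get_image("scene")
print(robot.move_linear([x,y,34+T],speed=10,f_stop=10)); 
print(robot.current_contact_force(),robot.current_tcp_pos())
robot.sleep(.3); print(robot.current_contact_force(),robot.current_tcp_pos())
e=robot.get_image("scene")
robot.move_linear([x,y,200],speed=120)
print(robot.current_t(),robot.current_contact_force())
z=lambda d:cv2.resize(d["img"][110:210,210:310],None,fx=4,fy=4,interpolation=cv2.INTER_CUBIC)
cv2.imwrite("pics/press.png",np.hstack([z(d),z(e)]))
E
```

```text
4.7417 [-0.52  0.17 -0.19] [ 455.72 -152.1    71.4 ] 0.0031616428321230303
True
[-1.07  0.52  5.73] [ 455.53 -152.03   55.07]
[-0.77  1.08  6.22] [ 455.48 -152.     55.04]
7.975 [ 0.39 -0.85 -0.33]
```

View pics/press.png

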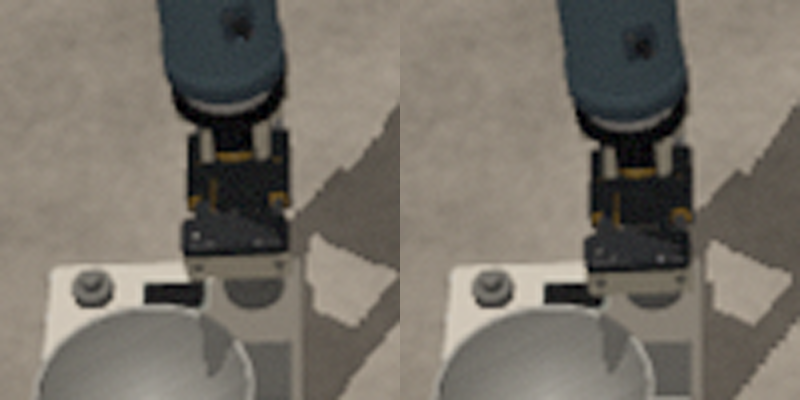

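The left crop shows the fingers above the tare key and the right shows them on it, with the small key clear. The press stopped at tip z = 36.0 mm with about 6 N, more than the 4 N spring, so the key was fully down before I released it. Next come the two pointings.

```bash
python3 - <<'E'
from bench import robot; import numpy as np, cv2
np.set_printoptions(precision=2,suppress=True)
o=[np.pi,0,np.pi/2]; T=19; ims=[]
robot.move_linear([455.5,-152,270],speed=150)
robot.move_ptp([488,301.5,270],o)
robot.move_linear([488,301.5,110+T],speed=100); a=robot.current_t(); robot.sleep(.3)
ims.append(robot.get_image("scene")["img"]); print(robot.current_tcp_pos(),robot.current_contact_force())
robot.sleep(2.0); print(robot.current_t()-a)
robot.move_linear([488,301.5,270],speed=120)
robot.move_ptp([595.5,-221,270],o)
robot.move_linear([595.5,-221,102+T],speed=100); a=robot.current_t(); robot.sleep(.3)
ims.append(robot.get_image("scene")["img"]); print(robot.current_tcp_pos(),robot.current_contact_force())
robot.sleep(2.0); print(robot.current_t()-a)
robot.move_linear([595.5,-221,260],speed=120); robot.sleep(.3)
ims.append(robot.get_image("top")["img"]); print(robot.current_t(),robot.current_contact_force())
z=lambda i,x,y:cv2.resize(i[y:y+100,x:x+130],None,fx=3,fy=3,interpolation=cv2.INTER_CUBIC)
cv2.imwrite("pics/pt.png",np.hstack([z(ims[0],350,110),z(ims[1],190,130)])); cv2.imwrite("pics/end.png",ims[2])
E
```

```text
[488.05 301.54 129.18] [-0.16 -0.11  0.07]
2.3499999999999996
[ 595.54 -221.02  121.17] [ 0.1  -0.3  -0.48]
2.3500000000000014
23.0667 [-0.69 -0.53 -1.1 ]
```

View pics/pt.png

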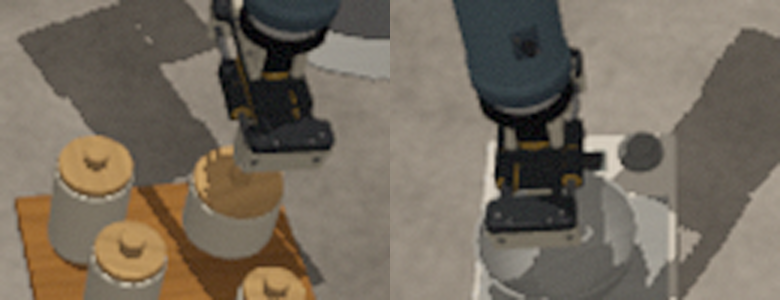

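View pics/end.png

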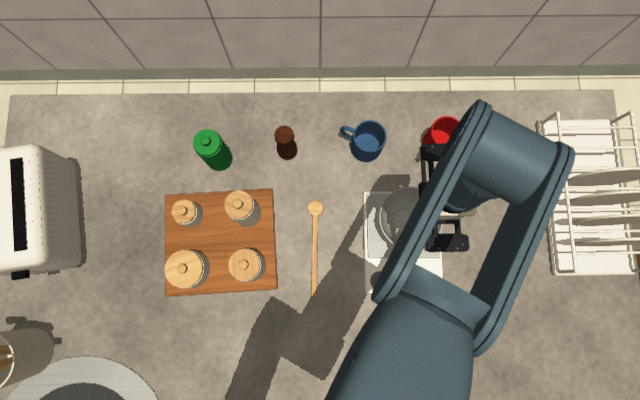

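The light block in those crops is the 75 mm gripper body seen end-on and closer to the camera, and its 3–16 px offset is what perspective predicts. Both pointings held the commanded poses with no contact force for 2.35 s each. In the final top view the jars stand where they were: wide jar (185,268), others unchanged, and the spoon and mug have not moved. The arm is clear, so I'm handing in.

```bash
python3 -c "
from bench import robot
print(robot.hand_in())"
```

```text
the job is handed in; nothing more can be done
None
```

I pressed the tare key fully down and released it, then pointed above the wide jar's knob and above the middle of the bowl for about 2.3 s each; it's handed in at about 23 s, with no stray contact seen (the arm partly hid the bowl and scale in the last picture).

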